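Let the tie arm down to level on its ratchet

ROBOT

A 6-joint arm with a two-finger parallel gripper is mounted at the origin on the work surface. World frame = base frame: x ahead of the robot, y to its left, z up, the work surface at z = 0. Lengths are in m, angles in rad, forces in N, time in s.
With the tool pointing down it reaches from about 0.3 to 0.75 m from the base axis. Payload 8.5 kg.
Tool frame: the origin (TCP) lies between the finger pads; the fingertips stand 17 mm ahead of it and the grasp point (between the pads) lies 2 mm behind it; z points along the fingers, y is the direction in which the jaws open and shut (so a half turn about z gives the same grasp; the last joint's range is limited). The gripper opens to 88 mm and grips with 3 to 60 N. Pads are 18 mm wide; open, the fingers measure 123 mm over their backs; the gripper's body (75 mm by 187 mm) begins 45 mm behind the grasp point.
Start: joints at [-1.331, 0.381, 1.297, -0, 1.464, -0.215], TCP at [0.242, -0.494, 0.256] pointing down, gripper open.
Joint ranges: [-3.11, 3.11], [-0.89, 2.33], [0.22, 2.48], [-1.42, 4.56], [0.17, 2.85], [-2.88, 2.88]. Speed limits (rad/s): [2.39, 2.39, 3.14, 3.14, 3.14, 3.14].

INTERFACE

Orientations are given as a rotation vector (axis times angle).
In Python, from rig import manip gives the robot as it stands. Calls block until the motion is done:
- manip.goto(position, orientation): joint-space move of the TCP to a pose.
- manip.move_straight(position, ori=None, max_speed=0.15, stop_force=None): straight line of the TCP; ori=None keeps the orientation; max_speed is the mean speed in m/s. With stop_force (N) it stops when the force on the tool has changed by that much, and returns True; else False.
- manip.move_joints(angles): joint-space move.
- manip.set_gripper(opening, f_grip=None): opening from 0.0 (shut) to 1.0 (fully open); f_grip is the grip in N (None keeps the last); returns when the fingers have stopped.
- manip.sleep(seconds).
- manip.solve_ik(position, orientation): joint angles nearest the present ones, or None.
- manip.sense(): the state.
- manip.capture(name): name is "scene" or "top"; returns a dict with "pixels" (480x640x3 uint8, blue, green, red), "mtx" (3x3 intrinsics, pixels), "distortion" ([k1, k2, p1, p2, k3] as OpenCV has them; the pictures are not rectified), "world_from_camera" (4x4, takes a point from camera to world coordinates). Camera axes: x right, y down, z forward; pixel columns grow to the right and rows downward; lengths in m; the calibration is good to about 2 mm. A picture is of the moment at which its call begins. There is no depth.
A pose or a line that the arm cannot do raises manip.Unreachable and nothing moves.
- manip.finish_job(): hands the job in, once; it reports no verdict.
The state is a dict: "time": time; "joint_positions": joint angles; "joint_vel": joint speeds; "joint_torque": joint torques, N m; "eef_pos": TCP position; "orientation": TCP orientation; "contact_force": force on the tool from outside, world axes, zero at the start; "wrist_torque": the same for the moment, N m; "width": opening from 0.0 (shut) to 1.0 (fully open).
Only numpy, scipy, OpenCV 4.12 (cv2) and the standard library are available. Lean on these libraries where they do the work, as an engineer would, in place of code of your own. Each camera call takes 0.05 s, during which the arm holds its last target. There are 200 camera calls.

TASK

The tie arm of the small ratchet hoist is held up by its pawl. Press the pawl's thumb pad down gently, far enough to lift the nose clear of the toothed wheel, hold it there while the drum turns back and the arm sinks by itself, then let the pawl drop back into the notch that holds the arm as near level as the notches allow. Do not touch the arm or the drum, never push the pawl with more than 20 N (it meets a hard stop soon after it clears), and leave the other things on the shelf where they are.

Things in the scene. Friction and masses are not known exactly. Their poses are not given: they have to be found in the camera images.
- hoist: ratchet hoist screwed to the shelf: grey base plate 210 x 150 x 12 mm, two cheeks and a post. Origin on the shelf below the drum's axle; x points from the pawl's thumb pad (at x = -125 mm) to the axle (x = 0) and on to where the arm points when level; z up. The axle runs along y, 75 mm above the shelf. Its x stays within 0.4 rad of world x
- drum: black drum with its steel ratchet wheel; the tie arm is fixed to it and all turn as one about the axle; origin on the axle. 16 teeth: it moves on by 0.393 rad (22.5 degrees) from notch to notch, and is stopped only when the arm's tip meets the shelf, about 0.45 rad below level. It starts at rest in a notch, hanging on the pawl, with the wheel's load on the pawl's nose
- tie_arm: steel tie arm, a bar 14 x 8 mm with four short pegs, fixed to the drum; origin on the axle line, its z points along the arm to the free end. It starts -0.1 to 0.75 rad from straight up (each time different) and sinks towards the hoist's +x; two to four notches bring it as near level as it can go, at most 0.2 rad above or below level. Not to be touched, nor is the drum
- axle (a point): centre of the ratchet wheel: steel, 90 mm over the teeth, teeth 8 mm deep, 14 mm thick, in the hoist's x-z plane at y = -42 mm, 75 mm above the shelf
- tie_arm_tip (a point): free end of the tie arm, 160 mm from the axle, in the plane y = +64 mm of the hoist. A spring and the arm's weight drive it down and an oil damper slows it: with the pawl clear it sinks by itself at about 0.2 rad/s (12 degrees/s), some 2 s from notch to notch
- pawl: dark steel pawl (rocker). Origin on its pivot line, 65 mm from the axle towards the hoist's -x, 111 mm above the shelf; its x runs from tail to nose. At y = -42 mm its nose hooks over the wheel's top and its tail lever runs 74 mm to -x. Tail down = nose up; a spring drops it back when let go. It rocks 0.15 rad from seated to its hard stop; the wheel is free from 0.115 rad. Over 20 N damages it
- pawl_nose (a point): tip of the nose where it touches the tooth: 65 mm from the pivot, 113 mm above the shelf when seated; it must rise 7 mm to clear the teeth; the hard stop comes at 10 mm. Force on the pad: 6 to 12 N to drag the nose out of the loaded tooth, which falls to 4 to 7 N once the wheel is free and climbs steeply at the hard stop
- stud_foot (a point): top of the tail lever, 60 mm from the pivot, 101 mm above the shelf when seated, where the thumb pad's stud enters; press straight down over it. The pad, a black disc 26 mm across, faces up; its stud is screwed in or out, so its top lies anywhere from 10 to 24 mm above this point, unmeasured: find it by touch. The pad goes down 7 mm to free the wheel, 9 mm to the hard stop
- brush_mid (a point): middle of a chrome shoe brush 150 x 45 x 40 mm with black bristles, loose bystander
- dish: clear glass cufflink dish, 90 mm across, 30 mm high, loose bystander, origin under its centre
- tree_mid (a point): middle of a pale blue plastic shoe tree 255 x 66 x 45 mm, loose bystander

How it is judged:
By the outcome, as a careful person would: the job done as asked, in the order asked, and still so for the second after the job is handed in, with the robot touching nothing.
It also fails if it takes over 54 s, if anything falls off the work surface, if the arm or the gripper's body presses on something with over 40 N, if the wrist force passes 120 N, or if a joint passes its speed limit or range.

## Working session

There is one attempt and no reset: what is moved stays moved. The work goes in short steps, each a Python script; the robot and the scene stay as the last script left them, time stands still between calls to the robot, and variables do not carry over. Pictures are saved under pics/ and viewed, about 8 in all and at most 12, crops included, and the job is handed in when it is done.

```bash
mkdir -p pics; ls
python3 - <<'E'
from rig import manip
import cv2,numpy as np
for n in("scene","top"):
    c=manip.capture(n); cv2.imwrite(f"pics/{n}0.png",c["pixels"]); np.savez(f"{n}0.npz",**c)
    print(n,c["mtx"].round(1).tolist(),c["distortion"],c["world_from_camera"].round(3).tolist())
s=manip.sense();print(s["time"],s["eef_pos"],s["orientation"],s["contact_force"],s["width"])
E
```

```text
pics
scene [[471.9, 0.0, 315.3], [0.0, 471.9, 242.4], [0.0, 0.0, 1.0]] [-0.07016835  0.          0.          0.          0.        ] [[-0.537, 0.549, -0.64, 1.3], [0.843, 0.355, -0.403, 0.426], [0.006, -0.756, -0.654, 0.92], [0.0, 0.0, 0.0, 1.0]]
top [[606.7, 0.0, 325.1], [0.0, 606.7, 235.1], [0.0, 0.0, 1.0]] [0.01439707 0.         0.         0.         0.        ] [[0.029, -0.981, 0.189, 0.286], [-0.999, -0.032, -0.013, -0.012], [0.019, -0.189, -0.982, 1.6], [0.0, 0.0, 0.0, 1.0]]
0.1 [ 0.24153243 -0.49386732  0.25521925] [-3.05946632e+00 -7.07953507e-01  3.67717419e-05] [ 0.07118212 -0.04840223 -0.11570851] 0.9986439106547396
```

View pics/scene0.png

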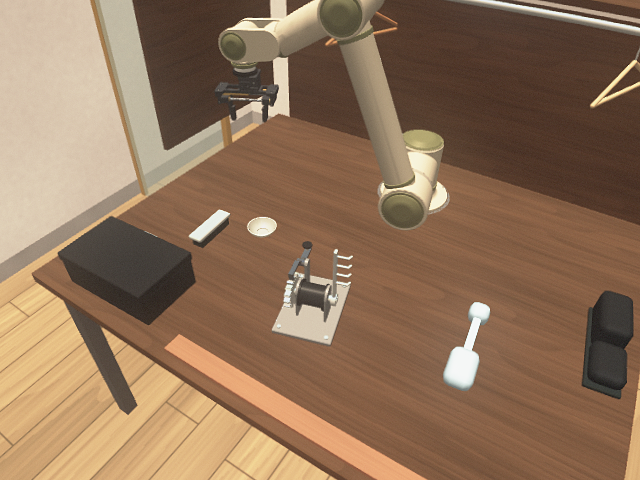

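View pics/top0.png

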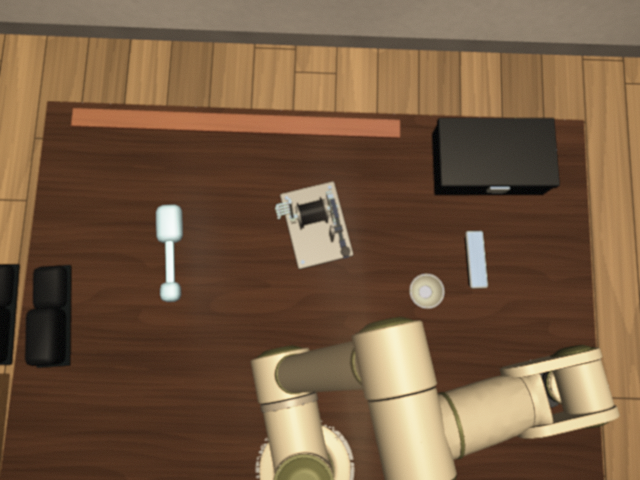

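Scene: hoist at about (310,290), with the pad near (307,245). Top: plate corners near (281,193), (332,182), (353,255), (301,268). Next I'll enlarge both.

```bash
cat > h.py <<'E'
import numpy as np,cv2
def ray(c,uv):
    p=cv2.undistortPoints(np.array([[uv]],float),c["mtx"],c["distortion"])[0,0]
    T=c["world_from_camera"]; d=T[:3,:3]@np.r_[p,1]; return T[:3,3],d/np.linalg.norm(d)
def onplane(c,uv,z):
    o,d=ray(c,uv); return o+d*(z-o[2])/d[2]
def tri(c1,u1,c2,u2):
    o1,d1=ray(c1,u1);o2,d2=ray(c2,u2)
    t=np.linalg.lstsq(np.c_[d1,-d2],o2-o1,rcond=None)[0]
    a,b=o1+t[0]*d1,o2+t[1]*d2
    return (a+b)/2,np.linalg.norm(a-b)
def proj(c,P):
    W=np.linalg.inv(c["world_from_camera"]); r=cv2.Rodrigues(W[:3,:3])[0]
    return cv2.projectPoints(np.array(P,float).reshape(-1,3),r,W[:3,3],c["mtx"],c["distortion"])[0][:,0]
E
python3 - <<'E'
import cv2,numpy as np
from h import *
s=dict(np.load("scene0.npz"));t=dict(np.load("top0.npz"))
a=s["pixels"][232:352,260:360];b=t["pixels"][170:290,265:365]
im=np.hstack([cv2.resize(x,None,fx=4,fy=4,interpolation=cv2.INTER_CUBIC) for x in(a,b)])
im=cv2.convertScaleAbs(im,alpha=1.3,beta=15)
cv2.imwrite("pics/crop0.png",im)
for uv in [(281,193),(332,182),(353,255),(301,268)]: print(onplane(t,uv,.012).round(3))
E
```

```text
[0.704 0.09  0.012]
[ 0.739 -0.047  0.012]
[ 0.541 -0.108  0.012]
[0.502 0.028 0.012]
```

View pics/crop0.png

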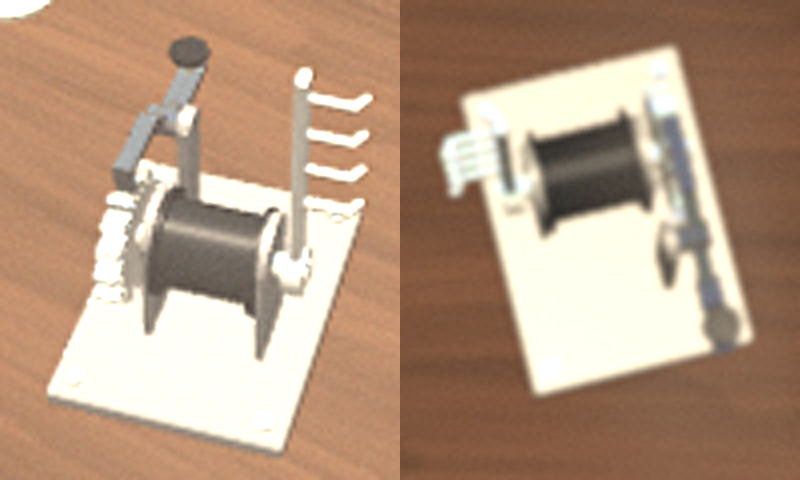

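Run:
```python
import cv2,numpy as np
from h import *
s=dict(np.load("scene0.npz"));t=dict(np.load("top0.npz"))
T=lambda x,y:(265+(x-400)/4-.4,170+y/4-.4); S=lambda x,y:(260+x/4-.4,232+y/4-.4)
C=[onplane(t,T(*p),.012) for p in[(463,97),(675,47),(750,340),(537,395)]]
for i in range(4): d=C[(i+1)%4]-C[i]; print(C[i].round(4),np.linalg.norm(d).round(4),np.arctan2(d[1],d[0]).round(4))
v=(C[1]-C[2])+(C[0]-C[3]); w=(C[0]-C[1])+(C[3]-C[2])
ya=np.arctan2(v[1],v[0]); yb=np.arctan2(-w[0],w[1]); yaw=(ya*210+yb*150)/360
P,e=tri(s,S(189,51),t,T(721,325)); print("yaw",ya,yb,"pad",P.round(4),e)
for z in(.111,.118,.125): print(z,onplane(s,S(189,51),z).round(4),onplane(t,T(721,325),z).round(4))
ex=np.array([np.cos(yaw),np.sin(yaw),0]);ey=np.array([-ex[1],ex[0],0])
O=P*[1,1,0]+.125*ex+.042*ey
print("O",O.round(4),"plate centre local",(np.mean(C,0)-O)@ex,(np.mean(C,0)-O)@ey)
# arm tip on plane y=+.064
for nm,p in(("tip",(302,76)),("axleend",(291,271)),("armbase",(297,250))):
    o,d=ray(s,S(*p)); q=o+d*(((O+.064*ey-o)@ey)/(d@ey)); x,z=(q-O)@ex,q[2]-.075
    print(nm,x.round(4),z.round(4),"r",np.hypot(x,z).round(4),"ang from up",np.arctan2(x,z).round(3))
np.savez("pose.npz",O=O,yaw=yaw,P=P)
```

```text
[0.7016 0.0913 0.012 ] 0.1474 -1.2976
[ 0.7413 -0.0507  0.012 ] 0.2068 -2.8727
[ 0.5419 -0.1057  0.012 ] 0.1456 1.8571
[0.5008 0.034  0.012 ] 0.2088 0.2779
yaw 0.27344924824243116 0.2796816212952354 pad [ 0.5337 -0.0814  0.1184] 0.00044552740404652533
0.111 [ 0.5267 -0.0863  0.111 ] [ 0.5348 -0.0816  0.111 ]
0.118 [ 0.5334 -0.0819  0.118 ] [ 0.5337 -0.0812  0.118 ]
0.125 [ 0.5401 -0.0774  0.125 ] [ 0.5325 -0.0809  0.125 ]
O [ 0.6425 -0.0069  0.    ] plate centre local -0.02055605423601271 0.00494377296734699
tip 0.0063 0.162 r 0.1621 ang from up 0.039
axleend 0.0118 0.0114 r 0.0164 ang from up 0.803
armbase -0.0014 0.0161 r 0.0161 ang from up -0.085
```

Measured: yaw 0.277, pad top (0.534, −0.081, 0.118), which lies within the allowed 0.111–0.125. The tip is 0.162 m from the axle (0.160 given). The arm is about 0.03 rad past straight up, so four notches bring it to about level. Next I go above the pad with the gripper shut.

Run:
```python
from rig import manip
import cv2,numpy as np
from h import *
from scipy.spatial.transform import Rotation as R
d=np.load("pose.npz");yaw=float(d["yaw"]);P=d["P"]
q0=np.array(manip.sense()["joint_positions"]);best=None
for k in(0,np.pi):
    y=np.array([-np.sin(yaw+k),np.cos(yaw+k),0]);z=np.array([0,0,-1.]);M=np.c_[np.cross(y,z),y,z]
    rv=R.from_matrix(M).as_rotvec(); q=manip.solve_ik([P[0],P[1],.19],rv)
    print(k,None if q is None else np.round(q,2))
    if q is not None and (best is None or abs(q-q0).max()<best[0]): best=(abs(q-q0).max(),rv)
rv=best[1];np.save("rv.npy",rv)
manip.set_gripper(0.0,20)
manip.goto([P[0],P[1],.25],rv)
manip.move_straight([P[0],P[1],.155],max_speed=.08)
s=manip.sense();print(s["time"],s["eef_pos"],s["contact_force"],s["width"])
ims=[]
for n,(x,y) in(("scene",(250,200)),("top",(265,170))):
    c=manip.capture(n);np.savez(f"{n}1.npz",**c)
    ims.append(cv2.resize(c["pixels"][y:y+150,x:x+100],None,fx=4,fy=4,interpolation=cv2.INTER_CUBIC))
cv2.imwrite("pics/above.png",cv2.convertScaleAbs(np.hstack(ims),alpha=1.3,beta=15))
```

```text
0 [-0.37  0.42  1.44 -0.    1.29 -2.22]
3.141592653589793 [-0.37  0.42  1.44 -0.    1.29  0.92]
4.575 [ 0.53392945 -0.08150886  0.15547097] [ 0.71149366 -0.07104596  0.19045836] 0.002314534571587575
```

View pics/above.png

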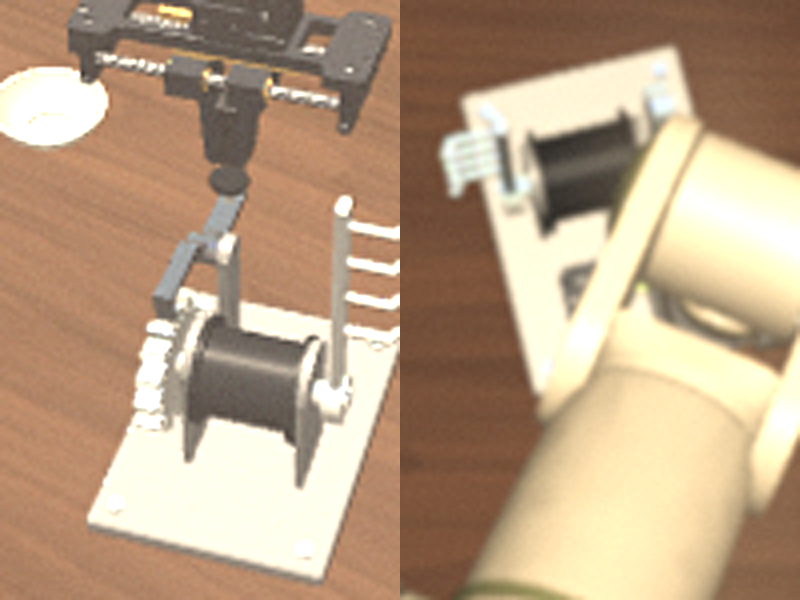

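The shut fingertips (crop 230,165) stand directly over the pad (229,180), with clearance all round. Next: touch, then press in small steps while watching the force.

Run:
```python
from rig import manip
import cv2,numpy as np
P=np.load("pose.npz")["P"];rv=np.load("rv.npy")
f0=manip.sense()["contact_force"][2]
hit=manip.move_straight([P[0],P[1],.124],max_speed=.012,stop_force=1.5)
s=manip.sense();zc=s["eef_pos"][2];F=s["contact_force"][2]-f0
print("touch",hit,s["time"],zc-.017,F)
if hit and .108<zc-.017<.128:
    z=zc
    for i in range(40):
        z-=.0004
        st=manip.move_straight([P[0],P[1],z],max_speed=.01,stop_force=8)
        s=manip.sense();F=s["contact_force"][2]-f0;dep=zc-s["eef_pos"][2]
        print(round(s["time"],2),"dep %.2f F %.2f"%(dep*1e3,F),"STOP" if st else "")
        if dep>.0078 or F>14.5: break
    c=manip.capture("scene");np.savez("scene2.npz",**c)
    np.savez("press.npz",zc=zc,z=z,f0=f0)
```

```text
touch True 6.15 0.12047619896751931 4.172436304269251
6.4 dep 0.07 F 5.00 
6.65 dep 0.27 F 6.73 
6.9 dep 0.57 F 7.21 
7.15 dep 0.93 F 8.18 
7.4 dep 1.32 F 8.28 
7.65 dep 1.73 F 8.54 
7.9 dep 2.14 F 8.23 
8.15 dep 2.53 F 9.26 
8.4 dep 2.97 F 8.56 
8.65 dep 3.35 F 8.74 
8.9 dep 3.77 F 8.53 
9.15 dep 4.20 F 7.27 
9.4 dep 4.65 F 8.38 
9.65 dep 5.00 F 8.28 
9.9 dep 5.72 F 4.91 
10.15 dep 6.26 F 4.70 
10.4 dep 6.66 F 4.92 
10.65 dep 7.05 F 4.93 
10.9 dep 7.46 F 4.19 
11.15 dep 7.83 F 5.02
```

```bash
cat > look.py <<'E'
import numpy as np,cv2
from h import *
d=np.load("pose.npz");yaw=float(d["yaw"]);O=d["O"]
ex=np.array([np.cos(yaw),np.sin(yaw),0]);ey=np.array([-ex[1],ex[0],0])
def tip(a,r=.16): return O+.064*ey+r*np.sin(a)*ex+np.array([0,0,.075+r*np.cos(a)])
def panel(c,angs):
    x,y,f=290,225,4
    im=cv2.resize(c["pixels"][y:y+130,x:x+95],None,fx=f,fy=f,interpolation=cv2.INTER_CUBIC)
    for a in angs:
        u=(proj(c,tip(a))[0]-[x,y]+.5)*f; u=tuple(int(v) for v in u)
        cv2.circle(im,u,3,(0,0,255) if abs(a*5-round(a*5))<.01 else (0,255,0),-1)
        cv2.putText(im,"%.1f"%a,(u[0]-32,u[1]-4),0,.4,(0,255,255),1)
    return im
E
python3 - <<'E'
from rig import manip
import cv2,numpy as np
from look import *
f0=float(np.load("press.npz")["f0"])
for i in range(7):
    manip.sleep(.5);s=manip.sense();print(round(s["time"],2),round(s["contact_force"][2]-f0,2))
c=manip.capture("scene");np.savez("scene3.npz",**c)
A=np.arange(0,1.75,.1)
im=np.hstack([panel(dict(np.load("scene2.npz")),A),panel(c,A)])
cv2.imwrite("pics/sink.png",im)
E
```

```text
11.7 5.12
12.2 5.25
12.7 5.66
13.2 4.87
13.7 5.44
14.2 5.38
14.7 5.15
```

View pics/sink.png

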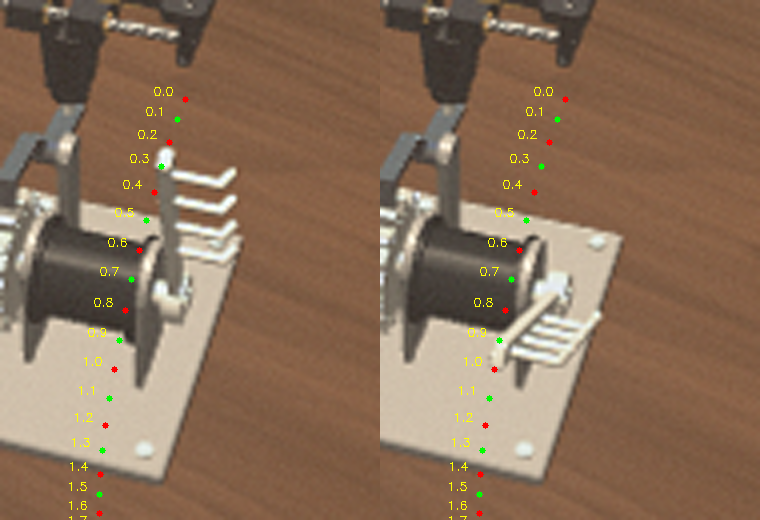

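Tip at about 0.27 rad (t=11.15) and 0.96 rad (t=14.7), so 0.195 rad/s. I let go at about 1.36 rad, midway between notches 3 and 4.

Run:
```python
from rig import manip
import cv2,numpy as np
from look import *
P=d["P"]
manip.sleep(1.9)
c1=manip.capture("scene")
manip.move_straight([P[0],P[1],.165],max_speed=.08)
print(manip.sense()["time"],manip.sense()["contact_force"])
manip.move_straight([P[0],P[1],.25],max_speed=.12)
manip.sleep(2);c2=manip.capture("scene")
manip.sleep(1.0);c3=manip.capture("scene")
print(manip.sense()["time"],np.abs(c3["pixels"].astype(int)-c2["pixels"])[225:360,260:400].max())
A=np.arange(1,1.85,.1)
cv2.imwrite("pics/end.png",np.hstack([panel(c1,A),panel(c3,A)]))
```

```text
17.2917 [-0.28204848 -0.96348722  0.82832948]
21.25 12
```

View pics/end.png

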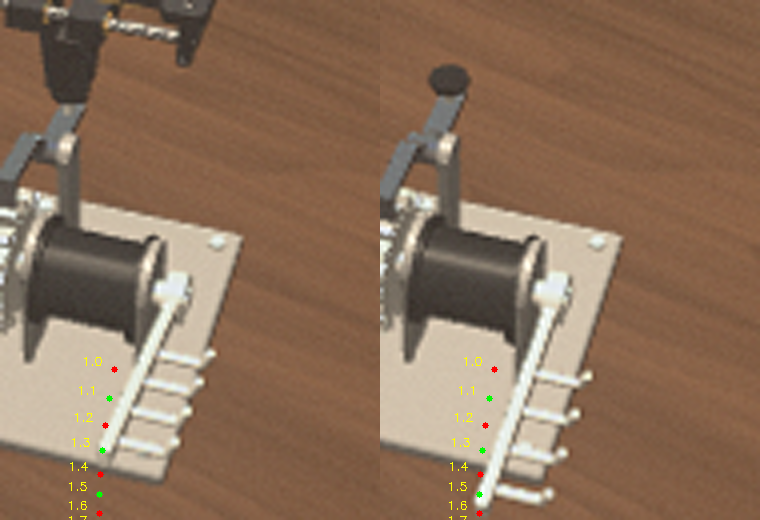

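The arm now rests at about 1.55 rad, essentially level. The pawl is back up, and nothing changed over the last second. Handing in.

```bash
python3 -c "
from rig import manip
manip.finish_job();print(manip.sense()['time'])"
```

```text
the job is handed in; nothing more can be done
the job is handed in; nothing more can be done
```

The tie arm is down four notches and held by the pawl at about 1.55 rad from straight up, roughly 0.02 rad above level. I handed the job in soon after 21 s on the clock.

- **Press:** I found the thumb pad by touch with the fingertips shut; its top was 120.5 mm above the shelf. I then pressed it down 7.8 mm. The highest force I read was 9.3 N, and it settled near 5 N once the wheel was free.
- **Release:** The arm sank at about 0.195 rad/s. I lifted off at about 1.3 rad, between the third and fourth notches, and the pawl caught the arm in the fourth.
- **Last checks:** After I backed off, two pictures 1 s apart showed the hoist at rest with the pad back up. The gripper was clear of everything.
- **Small disagreements:**
  - My start angle (about 0.03 rad) plus four notches predicted 1.60 rad against 1.55 seen, which is within image accuracy.
  - The force dropped at 5.4 mm of travel rather than 7 mm, probably because the touch had already moved the pad a little.
- **Not checked:** I did not measure the brush, dish and shoe tree again. The planned path kept above them, and no contact was felt apart from the pad.

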